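Seat a clock movement on its sprung test stand

TASK

Mount the clock movement on the tilted test stand: first turn the stand's slotted drive hub until its slot runs straight up and down the slope, in line with the tongue under the movement's carrier plate. Then take the carrier by its grip bar, set it on the stand with its narrow nose at the low end, press it down square to the slope past the two sprung rollers until it is pulled fully home on the three balls, and let go. Leave the dish, loupe and wheel rack where they stand.

Things in the scene. Friction and masses are not known exactly. Their poses are not given: they have to be found in the camera images.
- seat (a point): Where carrier_origin lies when the carrier is home on the grey test stand (fixed; base 180 x 170 mm). Axes of the stand's head, an aluminium plate 136 (x) x 180 (y) mm tilted 30 degrees: z is its normal, 30 degrees from vertical, x runs straight up the slope, y across it to the left. The head's face is 35 mm below this point along z. Only the stand's middle pedestal stands below the head.
- ball_low (a point): Centre of the lowest of three polished, slippery steel balls, 16 mm diameter, on thin posts on the head. In seat's axes they lie at (-56, 0), (28, 48.5) and (28, -48.5) mm, all 1 mm below seat's plane. Same axes as seat.
- roller_left_mid (a point): Centre of the left one of two free-turning steel rollers (14 mm diameter, 21 mm long along x), each on a brass arm hinged on the head and pulled inward by springs. With no carrier they lie at (0, 72, 21.5) and (0, -72, 21.5) mm in seat's axes; arm tops 27 mm above seat's plane. They yield outward; passing both takes about 8 N square to the head, after which they pull the carrier home.
- seat_nose (a point): Where the point nose lies when the carrier is home: 70 mm down the slope from seat, same axes.
- hub_grip (a point): Slotted steel drive hub in the middle of the head; point on its axis, 10 mm below its top and 5 mm below seat (top 40 mm above the head's face). Two upright cheeks 36 mm long, 28 mm high, outer flats 30 mm apart, slot between them 12 mm wide, 16 mm deep, open at both ends. z is the head's normal, x along the slot, y across the flats. Nothing else within 45 mm of its axis up to its top.
- hub (a joint): Angle of the hub about the head's normal, rad, counter-clockwise seen from above; 0 when its slot runs straight up and down the slope. Range -1.6 to 1.6; turns with slight friction (0.1 N m) and stays where it is left. The tongue enters when it is within about 0.3.
- bail (a point): Middle of the carrier's grip bar, 74 mm above the underside of its feet. The bar is 88 mm long (x), 14 mm wide (y), 22 mm high (z), on two 8 mm posts 76 mm apart; 21 mm below its underside is the top of a brass clock movement 68 mm across. z is the carrier's up, x points from narrow nose to wide end. Carrier about 0.38 kg, its centre of mass below the bar, some 24 mm above the feet.
- carrier_origin (a point): Centre of the carrier at the level of the feet's underside, 74 mm below bail, same axes. It is a T-shaped aluminium plate 6 mm thick, underside 10 mm above the feet: wide part 128 mm (y), x from -18 to 48 mm, nose 44 mm wide out to x = -72 mm. Round side rims, 10 mm diameter, along y = 64 and -64 mm. Below, a steel tongue 24 mm long (x), 6 mm thick (y) reaches down to the feet's level.
- nose (a point): Under the carrier's narrow nose, 70 mm along -x from carrier_origin, at the feet's level. The three feet are V-grooves (90 degrees, open downward, 20 mm wide at the mouth, pointing at the middle) that match the stand's three balls.
- dish_mid (a point): White porcelain dish, 84 mm across, 24 mm high, loose; its centre half-way up. Leave alone.
- loupe_mid (a point): Black eye loupe, 38 mm across, 40 mm high, standing loose; its centre. Leave alone.
- rack_mid (a point): Steel rack 60 x 300 mm with four upright brass clock wheels, about 82 mm high, loose; point 40 mm above the bench in its middle. Leave alone.
Things that resemble listed ones, but are neither listed nor needed, are in the scene too. What is shaped like the part that bears seat but purple is not meant.

How it is judged:
By the outcome, as a careful person would: the job done as asked, in the order asked, and still so for the second after the job is handed in, with the robot touching nothing.
It also fails if it takes over 61 s, if anything falls off the work surface, if the arm or the gripper's body presses on something with over 40 N, if the wrist force passes 120 N, or if a joint passes its speed limit or range.

ROBOT

A 7-joint arm with a two-finger parallel gripper is mounted at the origin on the work surface. World frame = base frame: x ahead of the robot, y to its left, z up, the work surface at z = 0. Lengths are in m, angles in rad, forces in N, time in s.
With the tool pointing down it reaches from about 0.4 to 0.875 m from the base axis. Payload 19.3 kg.
Tool frame: the origin (TCP) lies between the finger pads; the fingertips stand bot.tcp_to_tips ahead of it and the grasp point (between the pads) is the TCP (bot.tcp_to_tips is the distance from the TCP to the fingertips, in m); z points along the fingers, y is the line along which they close (so a half turn about z gives the same grasp; the last joint's range is limited). The gripper opens to 85 mm and grips with 20 to 120 N. Pads are 22 mm wide; open, the fingers measure 114 mm over their backs; the gripper's body (76 mm by 85 mm) begins 54 mm behind the grasp point. The pads swing forward as they close: fully open they stand 13 mm farther back than shut.
Start: joints at [-1.192, 0.521, -0.036, 1.599, 0.021, 1.021, -0.113], TCP at [0.271, 0.563, 0.25] pointing down, gripper open.
Joint ranges: [-2.91, 2.91], [-0.3, 2.13], [-1.5, 1.42], [0.17, 2.43], [-1.26, 4.41], [0.16, 1.93], [-2.52, 2.52]. Speed limits (rad/s): [1.89, 1.89, 2.39, 2.39, 3.01, 3.01, 3.01].

INTERFACE

Orientations are given as [roll, pitch, yaw] about the fixed x, y, z axes, in that order (R = Rz(yaw) Ry(pitch) Rx(roll)).
In Python, from workcell import telemetry, grab_frame, bot gives the robot as it stands. The module is installed in compiled form; this text tells all that it offers.
- The arm moves only by the shell command python3 -m crank 'ROWS' [FORCE]. ROWS is text: rows parted by semicolons, each of 7 numbers parted by spaces: the finger opening in m, from 0 to 0.0854, then the shift along the tool's x, y, z in m, then the turn, a rotation vector about the tool's x, y, z in degrees. A call has exactly 8 rows; each row shifts and turns the commanded pose from where the row before left it, along the tool's axes as they then stand; what a row does not reach is not made up. A row lasts 1/12 s, in which the tool goes at most 41.7 mm and 7.16 degrees, less where a joint would pass 70% of its speed; a pose out of reach is approached as far as the arm can. A call with a gripper value outside its range is refused whole. The fingers move at their own pace and stop on an object; FORCE is the grip in N (left out, the last holds). Time passes only in rows, so rows that do not move let the fingers close, or fill a call up. It gives the time, the measured TCP pose, the force, the opening and the grip force at its end, in the units of the state.
- telemetry.observe(): the state, without advancing time (a new reading comes with each control period).
- grab_frame(name): name is "scene" or "top" or "wrist"; returns a dict with "pixels" (400x640x3 uint8, red, green, blue), "depth" (400x640 float32, m along the optical axis (not along the pixel's ray), 0 where there is no reading), "vertical_fov" (degrees; the focal length in pixels is half the picture's height over the tangent of half this angle, whatever the lens; pixels are square), "cx", "cy" (the principal point, pixels), "R" (3x3) and "t" (3): a world point X has camera coordinates R X + t; the wrist camera has in their place "hand_eye" (4x4, takes a point from camera to tool coordinates, whose origin is the TCP and whose axes are the flange's). Camera axes: x right, y down, z forward; pixel columns grow to the right and rows downward; lengths in m; the calibration is good to about 2 mm. The wrist camera is an equidistant fisheye: a pixel r from the principal point sees the ray r / f radians off the axis. A picture is of the moment at which its call begins: read the wrist's pose just before it.
- bot.job_done(): hands the job in; it is judged then, once.
The state is a dict: "clock": time; "qpos": joint angles; "qd": joint speeds; "joint_efforts": joint torques, N m; "position": TCP position; "tool_rot": TCP orientation; "force": force on the tool from outside, world axes, zero at the start; "moment": the same for the moment, N m; "grip_width": finger opening in m; "finger_force": force on a finger pad.
Only numpy, scipy, OpenCV 4.12 (cv2) and the standard library are available. Lean on these libraries where they do the work, as an engineer would, in place of code of your own. Each camera call takes 0.05 s, during which the arm holds its last target. There are 200 camera calls.

## Working session

There is one attempt and no reset: what is moved stays moved. The work goes in short steps, Python scripts to look and compute and a shell command to move; the robot and the scene stay as the last step left them, time stands still between calls to the robot, and variables do not carry over. Pictures are saved under pics/ and viewed, at most 10 in all, crops included, and the job is handed in when it is done.

```bash
mkdir -p pics; cat > h.py <<'E'
import numpy as np, cv2, pickle
from workcell import telemetry, grab_frame, bot
from scipy.spatial.transform import Rotation as Ro
def shot(name,fn):
    s=telemetry.observe(); f=grab_frame(name); f['state']=s
    pickle.dump(f,open(f'pics/{fn}.pkl','wb')); cv2.imwrite(f'pics/{fn}.png',f['pixels'][:,:,::-1]); return f
def load(fn): return pickle.load(open(f'pics/{fn}.pkl','rb'))
def foc(f): return 200/np.tan(np.radians(f['vertical_fov'])/2)
def ray2w(f,u,v,d):
    F=foc(f); x=(u-f['cx']); y=(v-f['cy'])
    if 'R' in f:
        p=np.array([x/F*d,y/F*d,d]); return f['R'].T@(p-f['t'])
    r=np.hypot(x,y); th=r/F; k=np.tan(th)/max(r,1e-9)*d
    p=np.array([x*k,y*k,d,1]); p=(f['hand_eye']@p)[:3]
    s=f['state']; return np.array(s['position'])+Ro.from_euler('xyz',s['tool_rot']).as_matrix()@p
def pt(f,u,v,w=0):
    dd=f['depth'][v-w:v+w+1,u-w:u+w+1]; dd=dd[dd>0]
    return ray2w(f,u,v,np.median(dd)) if len(dd) else None
def cloud(f):
    V,U=np.nonzero(f['depth']>0); d=f['depth'][V,U]; F=foc(f)
    p=np.stack([(U-f['cx'])/F*d,(V-f['cy'])/F*d,d],1)
    return U,V,(p-f['t'])@f['R']
E
python3 - <<'E'
from h import *
a=shot('scene','scene0'); b=shot('top','top0'); c=shot('wrist','wrist0')
cv2.imwrite('pics/m0.png',np.vstack([cv2.resize(x['pixels'][:,:,::-1],(480,300)) for x in (a,b)]))
s=telemetry.observe(); print({k:np.round(v,3) for k,v in s.items()}, bot.tcp_to_tips)
E
```

```text
{'clock': np.float64(0.15), 'qpos': array([-1.192,  0.522, -0.036,  1.6  ,  0.021,  1.021, -0.113]), 'qd': array([-0.001, -0.002, -0.   , -0.002, -0.001,  0.001,  0.   ]), 'joint_efforts': array([ 2.0000e-03, -9.2739e+01,  1.9810e+00, -3.7005e+01,  1.8000e-02,
        6.0000e-03, -0.0000e+00]), 'position': array([0.271, 0.563, 0.25 ]), 'tool_rot': array([-3.141,  0.   ,  2.693]), 'force': array([ 0.43 ,  0.345, -0.346]), 'moment': array([-0.02 ,  0.023, -0.022]), 'finger_force': np.float64(0.0), 'grip_width': np.float64(0.085)} 0.019
```

View pics/top0.png

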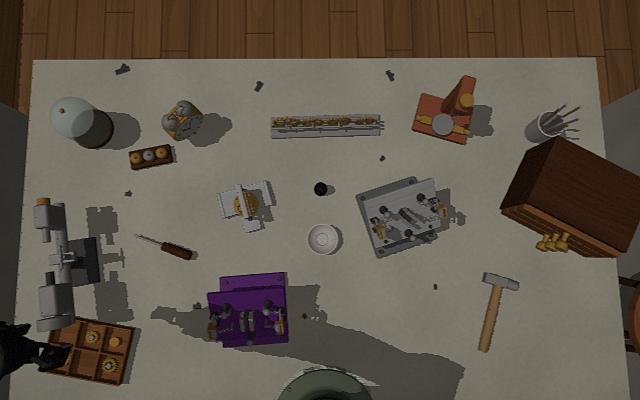

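View pics/scene0.png

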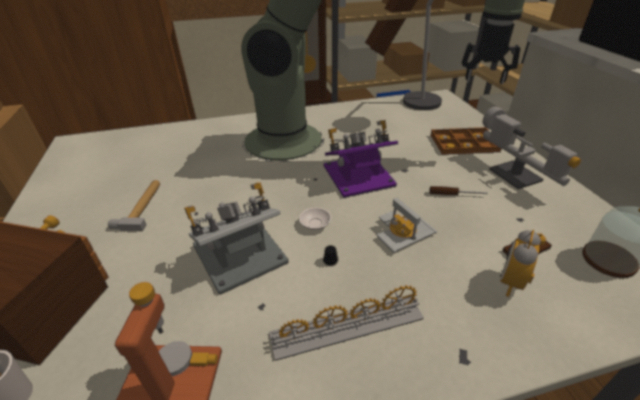

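The top view shows the grey stand at about (402,216) and the carrier at (245,203). The look-alikes are the purple stand (248,312), which is not meant, and the rack (325,125), dish (324,239) and loupe (321,188), which stay put. I'll check the choice in a close crop.

```bash
python3 - <<'E'
from h import *
f=load('top0'); im=f['pixels'][:,:,::-1]
a=cv2.resize(im[170:240,210:280],(392,560),interpolation=cv2.INTER_CUBIC) if 0 else cv2.resize(im[172:242,212:282],(400,400),interpolation=cv2.INTER_CUBIC)
b=cv2.resize(im[168:268,352:452],(400,400),interpolation=cv2.INTER_CUBIC)
cv2.imwrite('pics/crop1.png',np.hstack([a,b]))
print(foc(f),f['cx'],f['cy'],-f['R'].T@f['t'])
for n,(u0,v0,u1,v1) in dict(carr=(212,172,282,242),stand=(352,168,460,268),dish=(305,220,345,260),loupe=(310,178,332,200)).items():
    U,V,P=cloud(f); m=(U>=u0)&(U<u1)&(V>=v0)&(V<v1)&(P[:,2]>.008); Q=P[m]
    print(n,m.sum(),Q.min(0).round(3),Q.max(0).round(3),Q.mean(0).round(3))
    if n=='stand':
        # fit head plane with 30deg tilt by RANSAC
        rng=np.random.default_rng(0);best=0
        for _ in range(4000):
            q=Q[rng.choice(len(Q),3,False)]; nn=np.cross(q[1]-q[0],q[2]-q[0]); L=np.linalg.norm(nn)
            if L<1e-5: continue
            nn/=L; nn*=np.sign(nn[2])
            if abs(nn[2]-.866)>.03: continue
            k=(abs((Q-q[0])@nn)<.002)
            if k.sum()>best: best=k.sum();B=k
        c=Q[B].mean(0); _,_,vt=np.linalg.svd(Q[B]-c); nn=vt[2]*np.sign(vt[2][2])
        print('plane',best,c.round(4),nn.round(4),np.degrees(np.arccos(nn[2])),np.degrees(np.arctan2(-nn[1],-nn[0])))
    if n=='carr':
        for z in np.arange(0.005,.1,.005): print(round(z,3),((Q[:,2]>z)&(Q[:,2]<=z+.005)).sum(),end='; ')
E
```

```text
418.54766312392957 319.96969531547273 203.4173027669104 [0.42950132 0.03009796 1.1271121 ]
carr 1649 [0.492 0.133 0.009] [0.631 0.28  0.091] [0.567 0.2   0.028]
0.005 4; 0.01 387; 0.015 707; 0.02 73; 0.025 76; 0.03 51; 0.035 75; 0.04 48; 0.045 2; 0.05 0; 0.055 0; 0.06 2; 0.065 7; 0.07 10; 0.075 11; 0.08 124; 0.085 71; 0.09 1; 0.095 0; stand 4940 [ 0.413 -0.342  0.008] [ 0.638 -0.092  0.169] [ 0.526 -0.196  0.09 ]
plane 2005 [ 0.5317 -0.198   0.1065] [-0.4727 -0.1534  0.8678] 29.795775751883312 17.975853050029112
dish 602 [ 0.431 -0.041  0.008] [0.51  0.041 0.029] [ 0.471 -0.     0.017]
loupe 137 [ 0.589 -0.014  0.009] [0.62  0.018 0.044] [0.603 0.003 0.033]
```

View pics/crop1.png

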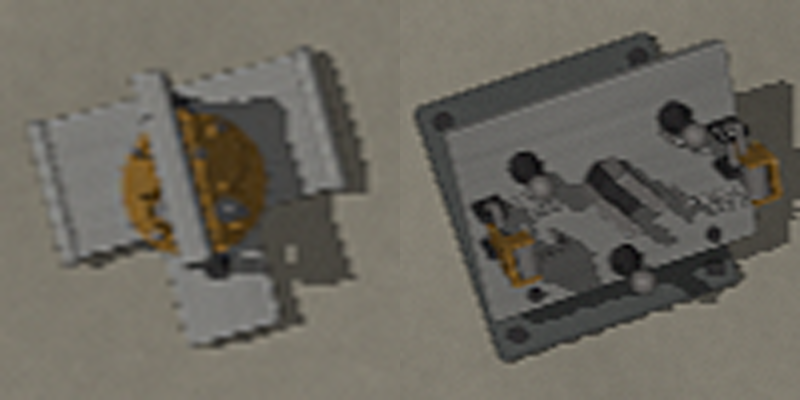

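The crop confirms the carrier, nose toward the robot, at crop (235,310). It also confirms the grey stand with its low ball at crop (640,275) and the hub slot running diagonally from (600,170) to (670,235). Next I fit the stand and carrier frames.

```bash
python3 - <<'E'
from h import *
f=load('top0'); U,V,P=cloud(f)
def box(u0,v0,u1,v1): return (U>=u0)&(U<u1)&(V>=v0)&(V<v1)&(P[:,2]>.008)
Q=P[box(352,168,460,268)]; UV=np.stack([U,V],1)[box(352,168,460,268)]
psi=np.radians(18); n=np.array([-.5*np.cos(psi),-.5*np.sin(psi),np.sqrt(.75)])
c=np.array([.5317,-.198,.1065])
hx=np.array([np.sqrt(.75)*np.cos(psi),np.sqrt(.75)*np.sin(psi),.5]); hy=np.cross(n,hx); R=np.stack([hx,hy,n],1)
q=(Q-c)@R; 
m=abs(q[:,2])<.003; qq=q[m]
mr=cv2.minAreaRect((qq[:,:2]*1000).astype(np.float32)); print(mr, np.percentile(qq[:,:2],[.5,99.5],axis=0).round(4))
# high blobs
for lo,hi in [(.028,.048),(.05,.075)]:
    h=(q[:,2]>lo)&(q[:,2]<hi)
    g=np.zeros((400,640),np.uint8); g[UV[h][:,1],UV[h][:,0]]=1
    k,lab,st,ce=cv2.connectedComponentsWithStats(g,connectivity=8)
    for i in range(1,k):
        if st[i,4]<6: continue
        s=q[h][lab[UV[h][:,1],UV[h][:,0]]==i]; r=cv2.minAreaRect((s[:,:2]*1000).astype(np.float32))
        print(lo,st[i,4],ce[i].round(1),s.mean(0).round(4),s[:,2].max().round(4),np.round(r[1],1),round(r[2],1))
# carrier
Q=P[box(212,172,282,242)]
b=Q[(Q[:,2]>.076)]; print('bar',len(b),b.mean(0).round(4),np.median(b[:,2]),cv2.minAreaRect((b[:,:2]*1000).astype(np.float32)))
p=Q[(Q[:,2]>.011)&(Q[:,2]<.02)]; r=cv2.minAreaRect((p[:,:2]*1000).astype(np.float32));print('plate',r)
np.save('pics/plate.npy',p)
E
```

```text
((-6.7446746826171875, 0.33060455322265625), (179.9732666015625, 137.6480255126953), 89.78981018066406) [[-0.0742 -0.0883]
 [ 0.061   0.0891]]
0.028 37 [424.9 201.5] [ 0.0268 -0.0475  0.0385] 0.0456 [18.7 11.8] 84.8
0.028 26 [437.1 202.9] [ 0.0102 -0.0777  0.034 ] 0.0467 [19.7  9.6] 10.9
0.028 63 [410.6 214.8] [ 0.0054 -0.0073  0.0382] 0.0429 [36.2  8.8] 34.4
0.028 33 [386.4 214.6] [0.0271 0.0496 0.0387] 0.0441 [12.5 15.1] 23.4
0.028 65 [404.9 221.4] [-0.0066  0.0097  0.0385] 0.0444 [36.  9.] 34.3
0.028 27 [376.3 222.6] [0.013  0.0765 0.0338] 0.0476 [13.7 27. ] 53.2
0.028 37 [412. 238.] [-0.0569  0.0013  0.0382] 0.0433 [13.8 13.8] 29.2
0.05 113 [441.5 211.9] [-0.0016 -0.0742  0.0609] 0.0659 [29.6 19.6] 1.8
0.05 110 [381.3 232.4] [-0.0011  0.076   0.0604] 0.0651 [30.1 19.6] 0.2
bar 207 [0.5654 0.2008 0.084 ] 0.08406581664536009 ((565.7326049804688, 201.22402954101562), (87.13482666015625, 14.328376770019531), 15.2024507522583)
plate ((555.2044677734375, 198.43075561523438), (121.608154296875, 137.69544982910156), 15.360007286071777)
```

```bash
cat >> h.py <<'E'
psi=np.radians(18); RS=np.array([[np.sqrt(.75)*np.cos(psi),-np.sin(psi),-.5*np.cos(psi)],[np.sqrt(.75)*np.sin(psi),np.cos(psi),-.5*np.sin(psi)],[.5,0,np.sqrt(.75)]])
SEAT=np.array([.5317,-.198,.1065])+RS@[-.001,.001,.035]
FL=np.diag([1.,-1,-1])
def Rz(d): return Ro.from_euler('z',d,degrees=True).as_matrix()
BAIL=np.array([.5657,.2012,.074]); CY=15.3
def rel(p,R,N=0):
    s=telemetry.observe(); p0=np.array(s['position']); R0=Ro.from_euler('xyz',s['tool_rot']).as_matrix()
    w=Ro.from_matrix(R0.T@R).as_rotvec(degrees=True); d=R0.T@(np.asarray(p)-p0)
    print('t',round(float(s['clock']),2),'pos',p0.round(4),'shift mm',(d*1000).round(1),'|',round(np.linalg.norm(d)*1000,1),'turn',w.round(2),'|',round(np.linalg.norm(w),1))
    print('q',np.round(s['qpos'],2),'F',np.round(s['force'],1),'M',np.round(s['moment'],2),'grip',np.round(s['grip_width'],4),round(float(s['finger_force']),1))
    if N:
        dw=(np.asarray(p)-p0)/N
        for i in range(N):
            Ri=R0@Ro.from_rotvec(w*i/N,degrees=True).as_matrix(); print((Ri.T@dw*1000).round(1), (w/N).round(2))
E
python3 - <<'E'
from h import *
print(SEAT.round(4))
RH=RS@Rz(34.4)@FL
rel([.45,.30,.33],Rz(100)@FL,12)
E
```

```text
[ 0.5139 -0.2027  0.1363]
t 0.15 pos [0.2711 0.5629 0.2499] shift mm [-275.3 -159.3  -80. ] | 327.9 turn [-4.000e-02  3.000e-02  5.429e+01] | 54.3
q [-1.19  0.52 -0.04  1.6   0.02  1.02 -0.11] F [ 0.4  0.3 -0.3] M [-0.02  0.02 -0.02] grip 0.0854 0.0
[-22.9 -13.3  -6.7] [-0.    0.    4.52]
[-23.9 -11.4  -6.7] [-0.    0.    4.52]
[-24.7  -9.5  -6.7] [-0.    0.    4.52]
[-25.4  -7.5  -6.7] [-0.    0.    4.52]
[-25.9  -5.5  -6.7] [-0.    0.    4.52]
[-26.3  -3.4  -6.7] [-0.    0.    4.52]
[-26.5  -1.3  -6.7] [-0.    0.    4.52]
[-26.5   0.7  -6.7] [-0.    0.    4.52]
[-26.3   2.8  -6.7] [-0.    0.    4.52]
[-26.    4.9  -6.7] [-0.    0.    4.52]
[-25.6   6.9  -6.7] [-0.    0.    4.52]
[-24.9   8.9  -6.7] [-0.    0.    4.52]
```

```bash
python3 -m crank '0.05 -0.023 -0.013 -0.008 0 0 4.5; 0.05 -0.024 -0.011 -0.008 0 0 4.5; 0.05 -0.025 -0.009 -0.008 0 0 4.5; 0.05 -0.025 -0.008 -0.008 0 0 4.5; 0.05 -0.026 -0.006 -0.008 0 0 4.5; 0.05 -0.026 -0.003 -0.008 0 0 4.5; 0.05 -0.026 -0.001 -0.008 0 0 4.5; 0.05 -0.026 0.001 -0.008 0 0 4.5' 40; python3 - <<'E'
from h import *
rel(SEAT-.005*RS[:,2]+.12*RS[:,2],RS@Rz(34.4)@FL,16)
E
```

```text
clock: 0.82
position: [0.3913, 0.3887, 0.3146]
tool_rot: [-3.141, -0.0, 2.061]
force: [1.2, 0.1, 0.4]
grip_width: 0.0498
finger_force: 0.0
t 0.82 pos [0.3913 0.3887 0.3146] shift mm [-569.5 -226.6   78.7] | 618.0 turn [-29.22  12.26  64.09] | 71.5
q [-1.01  0.34  0.16  1.72 -0.06  1.08 -0.34] F [1.2 0.1 0.4] M [ 0.06 -0.    0.03] grip 0.0498 0.0
[-35.6 -14.2   4.9] [-1.83  0.77  4.01]
[-36.6 -11.8   4. ] [-1.83  0.77  4.01]
[-37.3  -9.3   3.2] [-1.83  0.77  4.01]
[-37.9  -6.8   2.4] [-1.83  0.77  4.01]
[-38.4  -4.2   1.7] [-1.83  0.77  4.01]
[-38.6  -1.5   1.1] [-1.83  0.77  4.01]
[-38.6   1.1   0.6] [-1.83  0.77  4.01]
[-38.4   3.8   0.2] [-1.83  0.77  4.01]
[-38.1   6.5  -0.2] [-1.83  0.77  4.01]
[-37.5   9.2  -0.4] [-1.83  0.77  4.01]
[-36.8  11.8  -0.6] [-1.83  0.77  4.01]
[-35.9  14.3  -0.7] [-1.83  0.77  4.01]
[-34.8  16.8  -0.6] [-1.83  0.77  4.01]
[-33.5  19.2  -0.5] [-1.83  0.77  4.01]
[-32.1  21.5  -0.3] [-1.83  0.77  4.01]
[-30.5  23.7   0. ] [-1.83  0.77  4.01]
```

```bash
python3 -m crank '0.05 -0.036 -0.014 0.004 -1.8 0.8 4; 0.05 -0.037 -0.012 0.003 -1.8 0.8 4; 0.05 -0.037 -0.009 0.002 -1.8 0.8 4; 0.05 -0.038 -0.007 0.002 -1.8 0.8 4; 0.05 -0.038 -0.004 0.001 -1.8 0.8 4; 0.05 -0.038 -0.002 0.001 -1.8 0.8 4; 0.05 -0.038 0.001 0 -1.8 0.8 4; 0.05 -0.038 0.004 0 -1.8 0.8 4'; python3 - <<'E'
from h import *
rel(SEAT-.005*RS[:,2]+.12*RS[:,2],RS@Rz(34.4)@FL,10)
E
```

```text
clock: 1.48
position: [0.4252, 0.0848, 0.2799]
tool_rot: [2.93, -0.175, 1.518]
force: [2.4, 0.1, 0.2]
grip_width: 0.0503
finger_force: 0.0
t 1.48 pos [0.4252 0.0848 0.2799] shift mm [-306.1   51.1    1.3] | 310.3 turn [-14.85   5.89  32.02] | 35.8
q [-0.65  0.06  0.4   2.23 -0.21  0.62 -0.16] F [2.4 0.1 0.2] M [-0.2   0.14 -0.02] grip 0.0503 0.0
[-30.6   5.1   0.1] [-1.49  0.59  3.2 ]
[-30.3   6.8  -0. ] [-1.49  0.59  3.2 ]
[-29.9   8.5  -0.1] [-1.49  0.59  3.2 ]
[-29.3  10.1  -0.2] [-1.49  0.59  3.2 ]
[-28.7  11.8  -0.2] [-1.49  0.59  3.2 ]
[-28.   13.4  -0.2] [-1.49  0.59  3.2 ]
[-27.2  14.9  -0.1] [-1.49  0.59  3.2 ]
[-26.3  16.4   0. ] [-1.49  0.59  3.2 ]
[-25.4  17.9   0.2] [-1.49  0.59  3.2 ]
[-24.3  19.2   0.4] [-1.49  0.59  3.2 ]
```

```bash
python3 -m crank '0.05 -0.031 0.005 0 -1.5 0.6 3.2; 0.05 -0.030 0.007 0 -1.5 0.6 3.2; 0.05 -0.030 0.009 0 -1.5 0.6 3.2; 0.05 -0.029 0.010 0 -1.5 0.6 3.2; 0.05 -0.029 0.012 0 -1.5 0.6 3.2; 0.05 -0.028 0.013 0 -1.5 0.6 3.2; 0.05 -0.027 0.015 0 -1.5 0.6 3.2; 0.05 -0.026 0.016 0 -1.5 0.6 3.2'; python3 - <<'E'
from h import *
rel(SEAT-.005*RS[:,2]+.12*RS[:,2],RS@Rz(34.4)@FL,4)
E
```

```text
clock: 2.15
position: [0.454, -0.1587, 0.2443]
tool_rot: [2.834, -0.373, 1.093]
force: [0.1, 0.8, -0.1]
grip_width: 0.0497
finger_force: 0.0
t 2.15 pos [ 0.454  -0.1587  0.2443] shift mm [-51.9  34.9  -0.8] | 62.5 turn [-2.87  1.09  6.46] | 7.2
q [-0.04  0.23  0.54  2.25 -0.98  0.58  0.75] F [ 0.1  0.8 -0.1] M [-0.1   0.39  0.08] grip 0.0497 0.0
[-13.    8.7  -0.2] [-0.72  0.27  1.62]
[-12.7   9.1  -0.1] [-0.72  0.27  1.62]
[-12.5   9.4  -0.1] [-0.72  0.27  1.62]
[-12.2   9.8  -0. ] [-0.72  0.27  1.62]
```

```bash
python3 -m crank '0.05 -0.013 0.009 0 -0.7 0.3 1.6; 0.05 -0.013 0.009 0 -0.7 0.3 1.6; 0.05 -0.013 0.009 0 -0.7 0.3 1.6; 0.05 -0.012 0.010 0 -0.7 0.3 1.6; 0.05 0 0 0 0 0 0; 0.05 0 0 0 0 0 0; 0.05 0 0 0 0 0 0; 0.05 0 0 0 0 0 0'; python3 - <<'E'
from h import *
rel(SEAT-.005*RS[:,2]+.12*RS[:,2],RS@Rz(34.4)@FL)
rel(SEAT-.005*RS[:,2]+.12*RS[:,2],RS@FL)
f=shot('wrist','wrist1')
E
```

```text
clock: 2.82
position: [0.4594, -0.2184, 0.2354]
tool_rot: [2.828, -0.425, 0.989]
force: [-0.2, -0.2, 0.3]
grip_width: 0.0498
finger_force: 0.0
t 2.82 pos [ 0.4594 -0.2184  0.2354] shift mm [-1.5  1.4 -0.8] | 2.2 turn [-0.25 -0.1   0.27] | 0.4
q [ 0.12  0.31  0.54  2.21 -1.12  0.65  0.89] F [-0.2 -0.2  0.3] M [-0.13  0.5  -0.06] grip 0.0498 0.0
t 2.82 pos [ 0.4594 -0.2184  0.2354] shift mm [-1.5  1.4 -0.8] | 2.2 turn [-2.700e-01 -2.000e-02  3.467e+01] | 34.7
q [ 0.12  0.31  0.54  2.21 -1.12  0.65  0.89] F [-0.2 -0.2  0.3] M [-0.13  0.5  -0.06] grip 0.0498 0.0
```

View pics/wrist1.png

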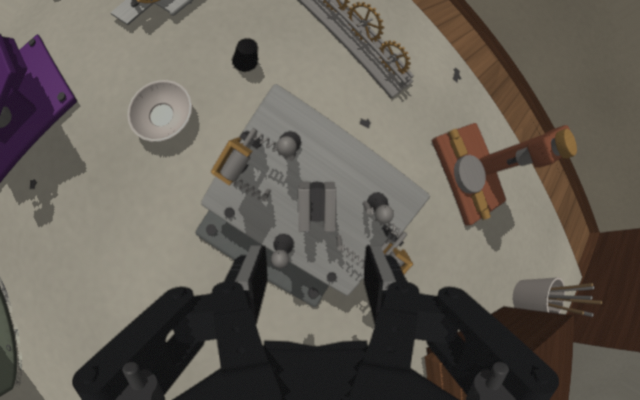

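The wrist view shows the hub at (318,205) with its slot parallel to the tool's x axis, centred between the fingers at 255 and 378. The balls are at (290,145), (384,213) and (281,258). I'll cross-check these with wrist depth.

```bash
python3 - <<'E'
from h import *
f=load('wrist1'); s=f['state']
V,U=np.nonzero((f['depth']>0)); m=(U>195)&(U<435)&(V>80)&(V<300); U,V=U[m],V[m]
P=np.array([ray2w(f,u,v,f['depth'][v,u]) for u,v in zip(U,V)])
q=(P-SEAT)@RS
k=(abs(q[:,2]+.035)<.006)&(abs(q[:,0])<.065)&(abs(q[:,1])<.085)
A=np.c_[q[k][:,:2],np.ones(k.sum())]; print('plane',np.linalg.lstsq(A,q[k][:,2],rcond=None)[0].round(4))
for lo,hi in [(-.007,.012),(.017,.04)]:
    h=(q[:,2]>lo)&(q[:,2]<hi)&(abs(q[:,0])<.07)&(abs(q[:,1])<.09); g=np.zeros((400,640),np.uint8); g[V[h],U[h]]=1
    n,lab,st,ce=cv2.connectedComponentsWithStats(g)
    for i in range(1,n):
        if st[i,4]<30: continue
        z=q[h][lab[V[h],U[h]]==i]; r=cv2.minAreaRect((z[:,:2]*1000).astype(np.float32)); print(st[i,4],ce[i].round(),z.mean(0).round(4),np.percentile(z[:,2],95).round(4),np.round(r[0],1),np.round(r[1],1),round(r[2],1))
E
```

```text
plane [-0.0022 -0.0022 -0.0346]
138 [252. 136.] [ 0.0166  0.0744 -0.0032] -0.0017 [16.8 75.4] [ 9.3 17. ] 64.2
330 [286. 146.] [0.0263 0.0476 0.0043] 0.0074 [25.7 48.2] [15.6 17.3] 18.2
498 [303. 208.] [-0.0072  0.0089  0.0052] 0.0066 [-8.5  8.2] [36.1  8.2] 34.2
550 [330. 208.] [ 0.0052 -0.008   0.0052] 0.0067 [ 3.8 -9.6] [36.1  9.6] 35.1
303 [384. 214.] [ 0.0255 -0.0483  0.0038] 0.0074 [ 21.9 -50.8] [23.1 15.3] 31.0
147 [397. 240.] [ 0.0126 -0.0761 -0.003 ] -0.0014 [ 10.  -77.2] [26.2  9.1] 13.0
264 [280. 258.] [-0.0563  0.0002  0.0042] 0.0075 [-57.6  -0.2] [14.6 14.9] 36.0
1078 [231. 162.] [-0.001   0.0736  0.0267] 0.0292 [-2.1 73.8] [29.2 19.9] 0.6
271 [402. 260.] [ 0.0078 -0.076   0.0259] 0.029 [  7.7 -77.2] [20.7 10.7] 71.0
```

```bash
python3 -m crank '0.05 -0.001 0.001 0.018 0 0 0; 0.05 0 0 0.018 0 0 0; 0.05 0 0 0.018 0 0 0; 0.05 0 0 0.018 0 0 0; 0.05 0 0 0.017 0 0 0; 0.05 0 0 0.015 0 0 0; 0.05 0 0 0.013 0 0 0; 0.05 0 0 0 0 0 0'; python3 - <<'E'
from h import *
rel(SEAT-.005*RS[:,2],RS@Rz(34.4)@FL)
E
```

```text
clock: 3.53
position: [0.5113, -0.2025, 0.1384]
tool_rot: [2.831, -0.425, 0.987]
force: [-1.6, -0.0, -0.3]
grip_width: 0.0502
finger_force: 0.0
t 3.53 pos [ 0.5113 -0.2025  0.1384] shift mm [0.3 1.5 8. ] | 8.1 turn [-0.39 -0.06  0.21] | 0.4
q [ 0.62  0.51 -0.19  2.18 -1.25  0.29  1.01] F [-1.6 -0.  -0.3] M [-0.18  0.59  0.08] grip 0.0502 0.0
```

```bash
python3 -m crank '0.05 0 0 0.003 0 0 0; 0.05 0 0.001 0.003 0 0 0; 0.05 0 0 0 0 0 0; 0.02 0 0 0 0 0 0; 0.02 0 0 0 0 0 0; 0.02 0 0 0 0 0 0; 0.02 0 0 0 0 0 0; 0.02 0 0 0 0 0 0'; python3 - <<'E'
from h import *
rel(SEAT-.005*RS[:,2],RS@FL)
E
```

```text
clock: 4.2
position: [0.514, -0.2026, 0.135]
tool_rot: [2.83, -0.424, 0.988]
force: [-9.5, 3.3, 7.8]
grip_width: 0.0293
finger_force: 38.8
t 4.2 pos [ 0.514  -0.2026  0.135 ] shift mm [0.4 0.4 3.8] | 3.9 turn [-0.32  0.1  34.66] | 34.7
q [ 0.63  0.52 -0.21  2.17 -1.25  0.27  1.01] F [-9.5  3.3  7.8] M [0.51 1.09 0.4 ] grip 0.0293 38.8
```

```bash
python3 -m crank '0.02 0 0 0 0 0 4.4; 0.02 0 0 0 0 0 5; 0.02 0 0 0 0 0 5; 0.02 0 0 0 0 0 5; 0.02 0 0 0 0 0 5; 0.02 0 0 0 0 0 5; 0.02 0 0 0 0 0 5; 0.02 0 0 0 0 0 0'; python3 - <<'E'
from h import *
rel(SEAT-.005*RS[:,2],RS@FL)
E
```

```text
clock: 4.87
position: [0.5146, -0.2037, 0.1352]
tool_rot: [-3.139, -0.521, 0.314]
force: [-3.6, -2.6, 6.2]
grip_width: 0.0291
finger_force: 39.5
t 4.87 pos [ 0.5146 -0.2037  0.1352] shift mm [ 0.2 -1.1  3.8] | 4.0 turn [-0.15  0.16 -0.02] | 0.2
q [ 0.63  0.52 -0.21  2.17 -1.26  0.27  0.41] F [-3.6 -2.6  6.2] M [-0.55  0.35 -0.35] grip 0.0291 39.5
```

```bash
python3 -m crank '0.05 0 0 0 0 0 0; 0.05 0 0 0 0 0 0; 0.05 0 0 0 0 0 0; 0.05 0 0 -0.02 0 0 0; 0.05 0 0 -0.03 0 0 0; 0.05 0 0 -0.03 0 0 0; 0.05 0 0 -0.03 0 0 0; 0.05 0 0 -0.03 0 0 0'; python3 - <<'E'
from h import *
rel([.52,0,.32],Rz(CY)@FL)
f=shot('wrist','wrist2'); V,U=np.nonzero((f['depth']>0)); m=(U>195)&(U<435)&(V>80)&(V<300); U,V=U[m],V[m]
P=np.array([ray2w(f,u,v,f['depth'][v,u]) for u,v in zip(U,V)])
q=(P-SEAT)@RS; h=(abs(q[:,2]-.005)<.004)&(np.hypot(q[:,0],q[:,1])<.03)
print(h.sum(),cv2.minAreaRect((q[h][:,:2]*1000).astype(np.float32)))
print(); rel([.54,.1,.30],Rz(CY)@FL,14)
E
```

```text
clock: 5.53
position: [0.4474, -0.2252, 0.2572]
tool_rot: [-3.14, -0.52, 0.32]
force: [0.3, -0.0, 0.8]
grip_width: 0.0499
finger_force: 0.0
t 5.53 pos [ 0.4474 -0.2252  0.2572] shift mm [ 152.6 -190.9   15.2] | 244.8 turn [ -0.87 -29.77   3.  ] | 29.9
q [ 0.52  0.23  0.08  2.18 -0.86  0.58  0.05] F [ 0.3 -0.   0.8] M [-0.16  0.48  0.02] grip 0.0499 0.0
797 ((-2.1646080017089844, -1.4498863220214844), (29.14756202697754, 36.0258903503418), 89.69070434570312)

t 5.58 pos [ 0.4464 -0.2274  0.2615] shift mm [ 185.4 -281.6   61.5] | 342.7 turn [ -0.62 -29.94   2.9 ] | 30.1
q [ 0.52  0.22  0.09  2.17 -0.85  0.58  0.04] F [ 0.5 -5.1  8.2] M [-0.34  0.26 -0.14] grip 0.0501 0.0
[ 13.2 -20.1   4.4] [-0.04 -2.14  0.21]
[ 13.3 -20.2   3.9] [-0.04 -2.14  0.21]
[ 13.4 -20.2   3.4] [-0.04 -2.14  0.21]
[ 13.4 -20.3   2.8] [-0.04 -2.14  0.21]
[ 13.4 -20.3   2.3] [-0.04 -2.14  0.21]
[ 13.5 -20.4   1.8] [-0.04 -2.14  0.21]
[ 13.4 -20.4   1.3] [-0.04 -2.14  0.21]
[ 13.4 -20.5   0.8] [-0.04 -2.14  0.21]
[ 13.3 -20.5   0.3] [-0.04 -2.14  0.21]
[ 13.3 -20.6  -0.2] [-0.04 -2.14  0.21]
[ 13.2 -20.6  -0.8] [-0.04 -2.14  0.21]
[ 13.1 -20.7  -1.3] [-0.04 -2.14  0.21]
[ 12.9 -20.7  -1.8] [-0.04 -2.14  0.21]
[ 12.8 -20.7  -2.3] [-0.04 -2.14  0.21]
```

```bash
python3 -m crank '0.07 0.013 -0.020 -0.004 0 -2.1 0.2; 0.07 0.013 -0.020 -0.004 0 -2.1 0.2; 0.07 0.013 -0.020 0.003 0 -2.1 0.2; 0.07 0.013 -0.020 0.003 0 -2.1 0.2; 0.07 0.013 -0.020 0.002 0 -2.1 0.2; 0.07 0.013 -0.020 0.002 0 -2.1 0.2; 0.07 0.013 -0.020 0.001 0 -2.1 0.2; 0.07 0.013 -0.020 0.001 0 -2.1 0.2'; python3 - <<'E'
from h import *
rel(BAIL+[0,0,.13],Rz(CY)@FL,8)
E
```

```text
clock: 6.25
position: [0.4918, -0.0428, 0.293]
tool_rot: [-3.131, -0.226, 0.293]
force: [0.3, -1.1, 0.3]
grip_width: 0.0698
finger_force: 0.0
t 6.25 pos [ 0.4918 -0.0428  0.293 ] shift mm [ 117.6 -211.1  120.6] | 270.0 turn [ -0.78 -12.96   1.53] | 13.1
q [-0.09  0.17  0.12  2.04 -0.15  0.73 -1.15] F [ 0.3 -1.1  0.3] M [-0.09  0.27 -0.01] grip 0.0698 0.0
[ 14.7 -26.4  15.1] [-0.1  -1.62  0.19]
[ 15.  -26.5  14.6] [-0.1  -1.62  0.19]
[ 15.3 -26.5  14.1] [-0.1  -1.62  0.19]
[ 15.6 -26.6  13.7] [-0.1  -1.62  0.19]
[ 15.9 -26.7  13.2] [-0.1  -1.62  0.19]
[ 16.2 -26.8  12.7] [-0.1  -1.62  0.19]
[ 16.5 -26.8  12.2] [-0.1  -1.62  0.19]
[ 16.7 -26.9  11.6] [-0.1  -1.62  0.19]
```

```bash
python3 -m crank '0.07 0.015 -0.027 0.015 0 -1.7 0.2; 0.07 0.015 -0.027 0.014 0 -1.7 0.2; 0.07 0.015 -0.027 0.014 0 -1.7 0.2; 0.07 0.016 -0.027 0.013 0 -1.7 0.2; 0.07 0.016 -0.027 0.013 0 -1.7 0.2; 0.07 0.016 -0.027 0.012 0 -1.7 0.2; 0.07 0.017 -0.027 0.012 0 -1.7 0.2; 0.07 0.017 -0.027 0.012 0 -1.7 0.2'; python3 -m crank '0.07 0 0 0 0 0 0; 0.07 0 0 0 0 0 0; 0.07 0 0 0 0 0 0; 0.07 0 0 0 0 0 0; 0.07 0 0 0 0 0 0; 0.07 0 0 0 0 0 0; 0.07 0 0 0 0 0 0; 0.07 0 0 0 0 0 0' >/dev/null; python3 - <<'E'
from h import *
rel(BAIL,Rz(CY)@FL)
f=shot('wrist','wrist3')
V,U=np.nonzero((f['depth']>0)); P=np.array([ray2w(f,u,v,f['depth'][v,u]) for u,v in zip(U,V)])
b=(abs(P[:,2]-.084)<.006)&(np.hypot(P[:,0]-BAIL[0],P[:,1]-BAIL[1])<.06); print(b.sum(),np.median(P[b][:,2]),cv2.minAreaRect((P[b][:,:2]*1000).astype(np.float32)))
b=(abs(P[:,2]-.016)<.006)&(np.hypot(P[:,0]-BAIL[0],P[:,1]-BAIL[1])<.09); print(b.sum(),np.median(P[b][:,2]),cv2.minAreaRect((P[b][:,:2]*1000).astype(np.float32)))
E
```

```text
clock: 6.92
position: [0.5652, 0.205, 0.2062]
tool_rot: [-3.127, 0.012, 0.268]
force: [0.5, -0.1, 0.6]
grip_width: 0.07
finger_force: 0.0
t 7.58 pos [0.5653 0.2029 0.2072] shift mm [  1.3   3.7 133.1] | 133.2 turn [-0.85  0.55 -0.08] | 1.0
q [-0.48  0.54  0.06  1.71 -0.06  0.91 -1.69] F [-0.6  0.6  0.3] M [-0.07 -0.04  0.01] grip 0.0703 0.0
1648 0.08491197680869339 ((566.8237915039062, 201.7650909423828), (87.75688934326172, 13.876238822937012), 15.134791374206543)
6927 0.016256816746412633 ((556.3736572265625, 198.93423461914062), (122.38157653808594, 138.645263671875), 15.336956024169922)
```

View pics/wrist3.png

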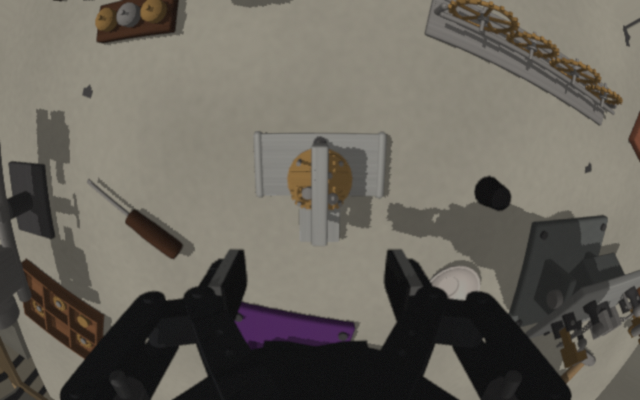

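The wrist view shows the bar at (319,192) centred between the fingers, nose towards the gripper. I descend now.

```bash
python3 -m crank '0.07 0.002 0.003 0.020 -0.9 0.5 0; 0.07 0 0 0.020 0 0 0; 0.07 0 0 0.020 0 0 0; 0.07 0 0 0.020 0 0 0; 0.07 0 0 0.020 0 0 0; 0.07 0 0 0.018 0 0 0; 0.07 0 0 0.015 0 0 0; 0.07 0 0 0 0 0 0'; python3 - <<'E'
from h import *
rel([.5663,.2015,.074],Rz(15.2)@FL)
E
```

```text
clock: 8.3
position: [0.5662, 0.2004, 0.0712]
tool_rot: [3.14, 0.005, 0.266]
force: [-0.7, -0.4, 0.1]
grip_width: 0.0702
finger_force: 0.0
t 8.3 pos [0.5662 0.2004 0.0712] shift mm [ 0.4 -1.  -2.8] | 3.0 turn [0.09 0.29 0.05] | 0.3
q [-0.47  0.72  0.05  1.79 -0.06  0.64 -1.7 ] F [-0.7 -0.4  0.1] M [ 0.02 -0.02  0.04] grip 0.0702 0.0
```

```bash
python3 -m crank '0.05 0 -0.001 -0.002 0 0.3 0; 0.03 0 0 0 0 0 0; 0.01 0 0 0 0 0 0; 0.01 0 0 0 0 0 0; 0.01 0 0 0 0 0 0; 0.01 0 0 0 0 0 0; 0.01 0 0 0 0 0 0; 0.01 0 0 0 0 0 0' 90; python3 - <<'E'
from h import *
rel([.5663,.2015,.074],Rz(15.2)@FL)
E
```

```text
clock: 8.97
position: [0.5678, 0.202, 0.0769]
tool_rot: [3.141, -0.005, 0.266]
force: [-2.5, -0.6, 11.2]
grip_width: 0.0127
finger_force: 87.8
t 8.97 pos [0.5678 0.202  0.0769] shift mm [-1.6  0.1  2.9] | 3.3 turn [ 0.05 -0.3   0.02] | 0.3
q [-0.48  0.71  0.05  1.79 -0.06  0.64 -1.7 ] F [-2.5 -0.6 11.2] M [-0.23  0.55 -0.13] grip 0.0127 87.8
```

```bash
python3 -m crank '0.01 0 0 -0.012 0 0 0; 0.01 0 0 -0.025 0 0 0; 0.01 0 0 -0.030 0 0 0; 0.01 0 0 -0.030 0 0 0; 0.01 0 0 -0.030 0 0 0; 0.01 0 0 -0.030 0 0 0; 0.01 0 0 -0.030 0 0 0; 0.01 0 0 -0.025 0 0 0' 90; python3 - <<'E'
from h import *
rel([.53,0.05,.30],RS@FL,8)
f=shot('wrist','wrist4')
F=load('wrist3')
V,U=np.nonzero((f['depth']>0)); m=(U>200)&(U<440)&(V>60)&(V<360);U,V=U[m],V[m]
P=np.array([ray2w(f,u,v,f['depth'][v,u]) for u,v in zip(U,V)]); s=f['state']; q=(P-np.array(s['position']))@Ro.from_euler('xyz',s['tool_rot']).as_matrix()
for z in np.arange(-.02,.09,.004):
    b=(abs(q[:,2]-z)<=.002)&(np.hypot(q[:,0],q[:,1])<.09); print(round(z,3),b.sum(),end='; ')
np.save('pics/q4.npy',q)
E
```

```text
clock: 9.63
position: [0.5662, 0.2017, 0.2909]
tool_rot: [3.141, -0.005, 0.266]
force: [0.3, 0.7, -4.4]
grip_width: 0.0124
finger_force: 88.1
t 9.63 pos [0.5662 0.2017 0.2909] shift mm [-74.7 136.9  -9.4] | 156.2 turn [ 0.77 29.69 -2.69] | 29.8
q [-0.5   0.44  0.09  1.63 -0.04  1.07 -1.71] F [ 0.3  0.7 -4.4] M [ 0.04 -0.02  0.03] grip 0.0124 88.1
[-9.3 17.1 -1.2] [ 0.1   3.71 -0.34]
[-9.3 17.  -1.8] [ 0.1   3.71 -0.34]
[-9.3 17.  -2.4] [ 0.1   3.71 -0.34]
[-9.2 16.9 -3.1] [ 0.1   3.71 -0.34]
[-9.1 16.9 -3.7] [ 0.1   3.71 -0.34]
[-8.9 16.8 -4.3] [ 0.1   3.71 -0.34]
[-8.7 16.8 -4.9] [ 0.1   3.71 -0.34]
[-8.5 16.7 -5.5] [ 0.1   3.71 -0.34]
-0.02 441; -0.016 361; -0.012 247; -0.008 4933; -0.004 359; 0.0 313; 0.004 237; 0.008 272; 0.012 122; 0.016 14; 0.02 5; 0.024 20; 0.028 28; 0.032 35; 0.036 1339; 0.04 205; 0.044 179; 0.048 702; 0.052 71; 0.056 1478; 0.06 12753; 0.064 968; 0.068 0; 0.072 0; 0.076 0; 0.08 0; 0.084 0; 0.088 0;
```

View pics/wrist4.png

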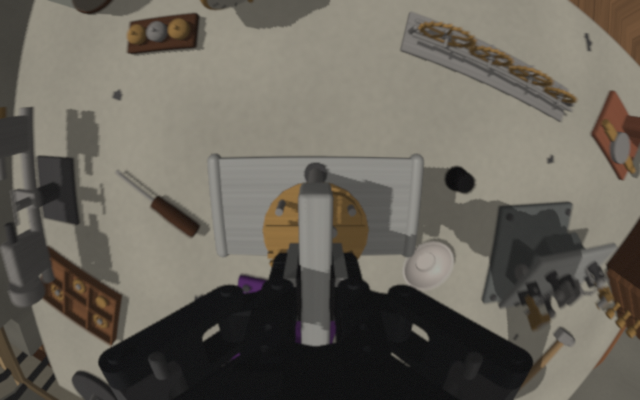

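The carrier is held square in the gripper, with its rims at (215,205) and (415,205). I fit the in-hand pose.

```bash
python3 - <<'E'
from h import *
q=np.load('pics/q4.npy')
b=(abs(q[:,2]-.06)<.004)&(abs(q[:,0])<.09)&(abs(q[:,1])<.062)&(q[:,0]>-.0); p=q[b]
print('plate',np.median(p[:,2]).round(4),np.linalg.lstsq(np.c_[p[:,:2],np.ones(len(p))],p[:,2],rcond=None)[0].round(4))
b=(abs(q[:,2]-.06)<.009)&(abs(q[:,0])<.09)&(abs(q[:,1])<.08); p=q[b]
print('ext y',np.percentile(p[:,1],[.2,99.8]).round(4),'x max',np.percentile(p[:,0],99.8).round(4), cv2.minAreaRect((p[p[:,0]>-.01][:,:2]*1000).astype(np.float32)))
b=(abs(q[:,2]+.008)<.003)&(abs(q[:,1])<.03);p=q[b]; print('bar',np.median(p[:,2]),cv2.minAreaRect((p[:,:2]*1000).astype(np.float32)))
E
```

```text
plate 0.0609 [0.0324 0.0024 0.0597]
ext y [-0.0682  0.0678] x max 0.0484 ((19.691574096679688, -0.11273956298828125), (59.61739730834961, 138.037109375), 0.1456170380115509)
bar -0.00792690741516923 ((4.433416366577148, -0.9392433166503906), (77.57395935058594, 37.820865631103516), 17.412975311279297)
```

```bash
python3 - <<'E'
from h import *
f=load('wrist3'); s=f['state']
V,U=np.nonzero((f['depth']>0)); P=np.array([ray2w(f,u,v,f['depth'][v,u]) for u,v in zip(U,V)])
q=(P-[.5663,.2015,0])@Rz(15.2)
def fit(q,m): p=q[m]; print(m.sum(),np.linalg.lstsq(np.c_[p[:,:2],np.ones(len(p))],p[:,2],rcond=None)[0].round(4))
fit(q,(abs(q[:,2]-.016)<.003)&(q[:,0]>0)&(q[:,0]<.06)&(abs(q[:,1])<.062))
fit(q,(abs(q[:,2]-.085)<.004)&(abs(q[:,0])<.043)&(abs(q[:,1])<.006))
fit(q,(abs(q[:,2])<.006)&(abs(q[:,0])<.2)&(abs(q[:,1])<.2))
p=np.load('pics/q4.npy'); fit(p,(abs(p[:,2]+.0079)<.0035)&(abs(p[:,0])<.043)&(abs(p[:,1])<.005))
fit(p,(abs(p[:,2]-.06)<.0035)&(p[:,0]>.0)&(p[:,0]<.06)&(abs(p[:,1])<.055))
f=load('wrist4');s=f['state']; Ps=[]
for v in range(0,200,3):
  for u in range(60,620,3):
    if f['depth'][v,u]>0: Ps.append(ray2w(f,u,v,f['depth'][v,u]))
P=np.array(Ps)-[.5663,.2015,0]; fit(P,(abs(P[:,2])<.012))
E
```

```text
3810 [-0.0046  0.0003  0.0162]
1404 [0.     0.0139 0.085 ]
80926 [-0.0003  0.0004  0.0001]
3553 [ 0.0078 -0.0025 -0.0081]
9230 [0.0313 0.0029 0.0598]
10343 [0.0011 0.0003 0.0003]
```

```bash
python3 - <<'E'
from h import *
f=shot('top','top4'); s=f['state']; U,V,P=cloud(f)
q=(P-np.array(s['position']))@Ro.from_euler('xyz',s['tool_rot']).as_matrix()
def fit(q,m):
    p=q[m]; 
    for _ in range(4):
        c=np.linalg.lstsq(np.c_[p[:,:2],np.ones(len(p))],p[:,2],rcond=None)[0]; r=p[:,2]-np.c_[p[:,:2],np.ones(len(p))]@c; p=p[abs(r)<.0015]
    print(len(p),c.round(4),p.min(0).round(3),p.max(0).round(3))
fit(q,(abs(q[:,2]-.06)<.005)&(q[:,0]>-.018)&(q[:,0]<.06)&(abs(q[:,1])<.058))
fit(q,(abs(q[:,2]+.008)<.004)&(abs(q[:,0])<.05)&(abs(q[:,1])<.02))
g=np.load('pics/q4.npy')
fit(g,(abs(g[:,2]-.06)<.005)&(g[:,0]>-.018)&(g[:,0]<.06)&(abs(g[:,1])<.058))
fit(g,(abs(g[:,2]+.008)<.004)&(abs(g[:,0])<.05)&(abs(g[:,1])<.006))
fit(q,(abs(q[:,2]-.06)<.005)&(q[:,0]<-.018)&(abs(q[:,1])<.02))
E
```

```text
147 [0.0117 0.0541 0.0583] [-0.018  0.022  0.058] [0.046 0.058 0.063]Traceback (most recent call last):
  File "<stdin>", line 10, in <module>
  File "<stdin>", line 8, in fit
    return umr_minimum(a, axis, None, out, keepdims, initial, where)
ValueError: zero-size array to reduction operation minimum which has no identity
```

```bash
cat >> h.py <<'E'
def place(h,pitch,N=0,off=(0,0,.0757),dx=0,dy=0):
    R=RS@FL@Ro.from_euler('y',pitch,degrees=True).as_matrix()
    Rc=RS@FL
    # carrier origin in tool = off; wanted at SEAT + h*n
    rel(SEAT+RS@[dx,dy,h]-R@np.array(off),R,N)
E
python3 - <<'E'
from h import *
def fit(q,m):
    p=q[m]
    for _ in range(4):
        c=np.linalg.lstsq(np.c_[p[:,:2],np.ones(len(p))],p[:,2],rcond=None)[0]; r=p[:,2]-np.c_[p[:,:2],np.ones(len(p))]@c; p=p[abs(r)<.0015]
    print(len(p),c.round(4),p.min(0).round(3),p.max(0).round(3))
g=np.load('pics/q4.npy')
fit(g,(abs(g[:,2]-.06)<.005)&(g[:,0]>-.018)&(g[:,0]<.06)&(abs(g[:,1])<.056))
fit(g,(abs(g[:,2]+.008)<.004)&(abs(g[:,0])<.05)&(abs(g[:,1])<.006))
place(.07,1.2,16)
E
```

```text
9037 [0.0086 0.0011 0.0608] [-0.018 -0.056  0.059] [0.047 0.056 0.063]
4149 [ 0.0065  0.004  -0.0081] [-0.035 -0.006 -0.01 ] [ 0.043  0.006 -0.006]
t 9.73 pos [0.5676 0.2022 0.2927] shift mm [-232.6  380.2   28.6] | 446.6 turn [ 0.76 30.6  -2.7 ] | 30.7
q [-0.5   0.44  0.09  1.63 -0.04  1.07 -1.71] F [ 0.2  0.4 -3.7] M [ 0.01 -0.07  0.01] grip 0.0125 88.5
[-14.5  23.8   1.8] [ 0.05  1.91 -0.17]
[-14.7  23.7   1.3] [ 0.05  1.91 -0.17]
[-14.8  23.7   0.8] [ 0.05  1.91 -0.17]
[-14.8  23.6   0.3] [ 0.05  1.91 -0.17]
[-14.9  23.6  -0.3] [ 0.05  1.91 -0.17]
[-15.   23.5  -0.8] [ 0.05  1.91 -0.17]
[-15.   23.5  -1.3] [ 0.05  1.91 -0.17]
[-15.   23.5  -1.8] [ 0.05  1.91 -0.17]
[-15.   23.4  -2.3] [ 0.05  1.91 -0.17]
[-15.   23.4  -2.9] [ 0.05  1.91 -0.17]
[-15.   23.3  -3.4] [ 0.05  1.91 -0.17]
[-14.9  23.3  -3.9] [ 0.05  1.91 -0.17]
[-14.8  23.2  -4.4] [ 0.05  1.91 -0.17]
[-14.8  23.2  -4.9] [ 0.05  1.91 -0.17]
[-14.7  23.1  -5.4] [ 0.05  1.91 -0.17]
[-14.5  23.1  -5.9] [ 0.05  1.91 -0.17]
```

```bash
python3 -m crank '0.01 -0.010 0.015 -0.001 0 1.9 -0.2; 0.01 -0.015 0.024 -0.001 0 1.9 -0.2; 0.01 -0.015 0.024 -0.001 0 1.9 -0.2; 0.01 -0.015 0.024 -0.001 0 1.9 -0.2; 0.01 -0.015 0.024 -0.001 0 1.9 -0.2; 0.01 -0.015 0.024 -0.002 0 1.9 -0.2; 0.01 -0.015 0.024 -0.002 0 1.9 -0.2; 0.01 -0.015 0.024 -0.002 0 1.9 -0.2'; python3 - <<'E'
from h import *
place(.07,.4,10,(0,0,.0768))
E
```

```text
clock: 10.4
position: [0.5046, -0.0071, 0.2846]
tool_rot: [3.136, -0.27, 0.295]
force: [0.9, -0.1, -3.1]
grip_width: 0.0124
finger_force: 88.3
t 10.4 pos [ 0.5046 -0.0071  0.2846] shift mm [-123.2  191.3  -10.8] | 227.8 turn [ 0.74 14.92 -0.96] | 15.0
q [-0.17  0.17  0.12  2.07 -0.13  0.64 -1.24] F [ 0.9 -0.1 -3.1] M [-0.18  0.45  0.02] grip 0.0124 88.3
[-12.3  19.1  -1.1] [ 0.07  1.49 -0.1 ]
[-12.3  19.1  -1.4] [ 0.07  1.49 -0.1 ]
[-12.3  19.1  -1.8] [ 0.07  1.49 -0.1 ]
[-12.3  19.1  -2.1] [ 0.07  1.49 -0.1 ]
[-12.3  19.   -2.5] [ 0.07  1.49 -0.1 ]
[-12.2  19.   -2.8] [ 0.07  1.49 -0.1 ]
[-12.2  19.   -3.1] [ 0.07  1.49 -0.1 ]
[-12.1  19.   -3.5] [ 0.07  1.49 -0.1 ]
[-12.1  18.9  -3.8] [ 0.07  1.49 -0.1 ]
[-12.   18.9  -4.2] [ 0.07  1.49 -0.1 ]
```

```bash
python3 -m crank '0.01 -0.012 0.019 -0.001 0 1.5 -0.1; 0.01 -0.012 0.019 -0.002 0 1.5 -0.1; 0.01 -0.012 0.019 -0.002 0 1.5 -0.1; 0.01 -0.012 0.019 -0.002 0 1.5 -0.1; 0.01 -0.012 0.019 -0.003 0 1.5 -0.1; 0.01 -0.012 0.019 -0.003 0 1.5 -0.1; 0.01 -0.012 0.019 -0.003 0 1.5 -0.1; 0.01 -0.012 0.019 -0.003 0 1.5 -0.1'; python3 - <<'E'
from h import *
place(.07,.4,4,(0,0,.0768))
E
```

```text
clock: 11.07
position: [0.4575, -0.1805, 0.2695]
tool_rot: [3.13, -0.48, 0.312]
force: [0.9, -1.0, -3.8]
grip_width: 0.0127
finger_force: 88.4
t 11.07 pos [ 0.4575 -0.1805  0.2695] shift mm [-26.8  38.8  -6.4] | 47.6 turn [ 0.72  2.91 -0.09] | 3.0
q [ 0.37  0.17  0.09  2.2  -0.71  0.52 -0.22] F [ 0.9 -1.  -3.8] M [-0.23  0.89 -0.07] grip 0.0127 88.4
[-6.7  9.7 -1.6] [ 0.18  0.73 -0.02]
[-6.7  9.7 -1.7] [ 0.18  0.73 -0.02]
[-6.7  9.7 -1.8] [ 0.18  0.73 -0.02]
[-6.7  9.7 -1.9] [ 0.18  0.73 -0.02]
```

```bash
python3 -m crank '0.01 -0.006 0.009 -0.002 0.2 0.7 0; 0.01 -0.006 0.009 -0.002 0.2 0.7 0; 0.01 -0.006 0.009 -0.002 0.2 0.7 0; 0.01 -0.006 0.009 -0.001 0 0.7 0; 0.01 0 0 0 0 0 0; 0.01 0 0 0 0 0 0; 0.01 0 0 0 0 0 0; 0.01 0 0 0 0 0 0'; python3 - <<'E'
from h import *
place(.07,.4,0,(0,0,.0768))
f=shot('wrist','wrist5'); s=f['state']
V,U=np.nonzero((f['depth']>0)); m=(U>150)&(U<490)&(V>40)&(V<300);U,V=U[m],V[m]
P=np.array([ray2w(f,u,v,f['depth'][v,u]) for u,v in zip(U,V)]); g=(P-np.array(s['position']))@Ro.from_euler('xyz',s['tool_rot']).as_matrix()
def fit(q,m,t=.0015):
    p=q[m]
    for _ in range(4):
        c=np.linalg.lstsq(np.c_[p[:,:2],np.ones(len(p))],p[:,2],rcond=None)[0]; r=p[:,2]-np.c_[p[:,:2],np.ones(len(p))]@c; p=p[abs(r)<t]
    print(len(p),c.round(4),p.min(0).round(3),p.max(0).round(3))
fit(g,(abs(g[:,2]-.06)<.006)&(g[:,0]>-.018)&(g[:,0]<.06)&(abs(g[:,1])<.056))
fit(g,(abs(g[:,2]+.008)<.004)&(abs(g[:,0])<.05)&(abs(g[:,1])<.006))
p=g[(abs(g[:,2]-.06)<.009)&(abs(g[:,0])<.06)&(abs(g[:,1])<.08)]; print(np.percentile(p[:,1],[.3,99.7]).round(4),np.percentile(p[:,0],99.7).round(4))
E
```

```text
clock: 11.73
position: [0.4462, -0.2206, 0.2646]
tool_rot: [3.141, -0.527, 0.313]
force: [0.1, 0.0, -3.4]
grip_width: 0.0124
finger_force: 88.5
t 11.73 pos [ 0.4462 -0.2206  0.2646] shift mm [-4.1  3.9 -0.8] | 5.8 turn [ 0.07  0.2  -0.05] | 0.2
q [ 0.51  0.21  0.08  2.18 -0.85  0.58  0.02] F [ 0.1  0.  -3.4] M [-0.34  0.96  0.02] grip 0.0124 88.5
9011 [0.0104 0.0003 0.0608] [-0.018 -0.056  0.059] [0.046 0.056 0.063]
3012 [ 0.0095  0.0031 -0.008 ] [-0.007 -0.006 -0.009] [ 0.043  0.006 -0.006]
[-0.0679  0.0677] 0.0478
```

View pics/wrist5.png

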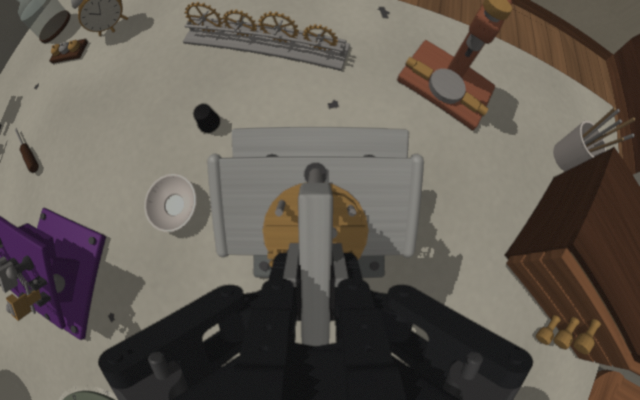

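The view shows the carrier square above the head. The head's edge runs 232–408, the rims sit at 215 and 417, and the remaining offset is about 4 mm as computed. I correct that while descending to just above the rollers.

```bash
python3 -m crank '0.01 -0.002 0.002 0 0 0.2 0; 0.01 -0.0025 0.002 0.004 0 0.1 0; 0.01 0 0 0.008 0 0 0; 0.01 0 0 0.010 0 0 0; 0.01 0 0 0.010 0 0 0; 0.01 0 0 0.009 0 0 0; 0.01 0 0 0.004 0 0 0; 0.01 0 0 0 0 0 0'; python3 -m crank '0.01 0 0 0 0 0 0; 0.01 0 0 0 0 0 0; 0.01 0 0 0 0 0 0; 0.01 0 0 0 0 0 0; 0.01 0 0 0 0 0 0; 0.01 0 0 0 0 0 0; 0.01 0 0 0 0 0 0; 0.01 0 0 0 0 0 0'; python3 - <<'E'
from h import *
place(.025,.5,0,(0,0,.0768),-.0005)
E
```

```text
clock: 12.45
position: [0.4654, -0.2189, 0.2223]
tool_rot: [-3.141, -0.532, 0.312]
force: [-0.0, -0.2, -4.3]
grip_width: 0.0121
finger_force: 88.4
clock: 13.12
position: [0.4654, -0.2194, 0.2236]
tool_rot: [3.141, -0.533, 0.312]
force: [-0.1, 0.1, -4.3]
grip_width: 0.0123
finger_force: 88.4
t 13.12 pos [ 0.4654 -0.2194  0.2236] shift mm [-0.3 -0.9 -0.6] | 1.1 turn [ 0.12 -0.02 -0.1 ] | 0.2
q [ 0.54  0.3   0.02  2.2  -1.    0.49  0.17] F [-0.1  0.1 -4.3] M [-0.34  1.   -0.01] grip 0.0123 88.4
```

```bash
python3 -m crank '0.01 0 -0.001 0.002 0 0 0; 0.01 0 0 0.002 0 0 0; 0.01 0 0 0.003 0 0 0; 0.01 0 0 0.003 0 0 0; 0.01 0 0 0.003 0 0 0; 0.01 0 0 0.003 0 0 0; 0.01 0 0 0.002 0 0 0; 0.01 0 0 0 0 0 0'; python3 - <<'E'
from h import *
place(.0,.5,0,(0,0,.0768),-.0005); print(RS.T@telemetry.observe()['force'])
E
```

```text
clock: 13.78
position: [0.4739, -0.2154, 0.2074]
tool_rot: [3.142, -0.532, 0.312]
force: [2.8, 0.8, -6.5]
grip_width: 0.0126
finger_force: 87.9
t 13.78 pos [ 0.4739 -0.2154  0.2074] shift mm [-0.4  0.3  5.7] | 5.8 turn [ 0.07  0.01 -0.11] | 0.1
q [ 0.55  0.34 -0.01  2.2  -1.05  0.45  0.21] F [ 2.8  0.8 -6.5] M [-0.55  0.69 -0.18] grip 0.0126 87.9
[-0.78523298 -0.11828292 -7.07476824]
```

```bash
python3 -m crank '0.01 0 0 0.001 0 0 0; 0.01 0 0 0.001 0 0 0; 0.01 0 0 0.002 0 0 0; 0.01 0 0 0.002 0 0 0; 0.01 0 0 0.001 0 0 0; 0.01 0 0 0 0 0 0; 0.01 0 0 0 0 0 0; 0.01 0 0 0 0 0 0'; python3 - <<'E'
from h import *
place(.0,.5,0,(0,0,.0768),-.0005); print(RS.T@telemetry.observe()['force'])
E
```

```text
clock: 14.45
position: [0.4768, -0.2156, 0.2025]
tool_rot: [3.139, -0.533, 0.311]
force: [-14.7, -3.7, 13.7]
grip_width: 0.0127
finger_force: 91.9
t 14.45 pos [ 0.4768 -0.2156  0.2025] shift mm [-0.3 -0.8  0.2] | 0.9 turn [ 0.23 -0.04 -0.16] | 0.3
q [ 0.56  0.35 -0.02  2.2  -1.07  0.44  0.23] F [-14.7  -3.7  13.7] M [-0.53  1.85  0.01] grip 0.0127 91.9
[-6.25571088  0.98042233 19.38190805]
```

```bash
python3 -m crank '0.03 0 0 0 0 0 0; 0.05 0 0 0 0 0 0; 0.06 0 0 0 0 0 0; 0.06 0 0 0 0 0 0; 0.06 0 0 0 0 0 0; 0.06 0 0 0 0 0 0; 0.06 0 0 0 0 0 0; 0.06 0 0 0 0 0 0'; python3 - <<'E'
from h import *
place(.0,.5,0,(0,0,.0768),-.0005)
f=shot('wrist','wrist6')
E
```

```text
clock: 15.12
position: [0.4772, -0.2146, 0.202]
tool_rot: [3.141, -0.533, 0.312]
force: [-0.0, -0.8, 0.5]
grip_width: 0.0604
finger_force: 0.0
t 15.12 pos [ 0.4772 -0.2146  0.202 ] shift mm [-0.6  0.1 -0.6] | 0.9 turn [ 0.11 -0.02 -0.1 ] | 0.2
q [ 0.55  0.35 -0.03  2.2  -1.07  0.44  0.23] F [-0.  -0.8  0.5] M [-0.12  0.48 -0.  ] grip 0.0604 0.0
```

Released with no load. I retreat straight along the normal, then verify.

```bash
python3 -m crank '0.06 0 0 -0.010 0 0 0; 0.06 0 0 -0.015 0 0 0; 0.06 0 0 -0.020 0 0 0; 0.06 0 0 -0.020 0 0 0; 0.06 0 0 -0.020 0 0 0; 0.06 0 0 -0.020 0 0 0; 0.06 0 0 0 0 0 0; 0.06 0 0 0 0 0 0'; python3 -m crank '0.06 0 0 0 0 0 0; 0.06 0 0 0 0 0 0; 0.06 0 0 0 0 0 0; 0.06 0 0 0 0 0 0; 0.06 0 0 0 0 0 0; 0.06 0 0 0 0 0 0; 0.06 0 0 0 0 0 0; 0.06 0 0 0 0 0 0'; python3 - <<'E'
from h import *
f=shot('wrist','wrist7'); a=shot('scene','scene7'); s=f['state']
V,U=np.nonzero((f['depth']>0)); m=(U>150)&(U<490)&(V>40)&(V<330);U,V=U[m],V[m]
P=np.array([ray2w(f,u,v,f['depth'][v,u]) for u,v in zip(U,V)]); q=(P-SEAT)@RS
def fit(q,m,t=.0015):
    p=q[m]
    for _ in range(4):
        c=np.linalg.lstsq(np.c_[p[:,:2],np.ones(len(p))],p[:,2],rcond=None)[0]; r=p[:,2]-np.c_[p[:,:2],np.ones(len(p))]@c; p=p[abs(r)<t]
    print(len(p),c.round(4),p.min(0).round(3),p.max(0).round(3)); return p
p=fit(q,(abs(q[:,2]-.016)<.008)&(q[:,0]>-.018)&(q[:,0]<.06)&(abs(q[:,1])<.056))
p=fit(q,(abs(q[:,2]-.085)<.006)&(abs(q[:,0])<.05)&(abs(q[:,1])<.009)); print(cv2.minAreaRect((p[:,:2]*1000).astype(np.float32)))
cv2.imwrite('pics/c7.png',np.hstack([f['pixels'][80:380,140:500,::-1],cv2.resize(a['pixels'][150:300,170:350,::-1],(360,300))]))
E
```

```text
clock: 15.83
position: [0.4265, -0.2311, 0.2932]
tool_rot: [3.139, -0.534, 0.312]
force: [1.2, 0.1, -0.7]
grip_width: 0.0602
finger_force: 0.0
clock: 16.5
position: [0.4264, -0.2309, 0.2923]
tool_rot: [3.141, -0.533, 0.312]
force: [-0.8, 0.1, -0.4]
grip_width: 0.0598
finger_force: 0.0
3906 [-0.0058 -0.0021  0.0166] [-0.018 -0.056  0.015] [0.046 0.056 0.018]
1912 [-0.0024  0.0021  0.0852] [-0.046 -0.008  0.084] [0.041 0.006 0.087]
((-2.3498268127441406, -0.8398103713989258), (14.275887489318848, 87.41925811767578), 89.40872192382812)
```

View pics/c7.png

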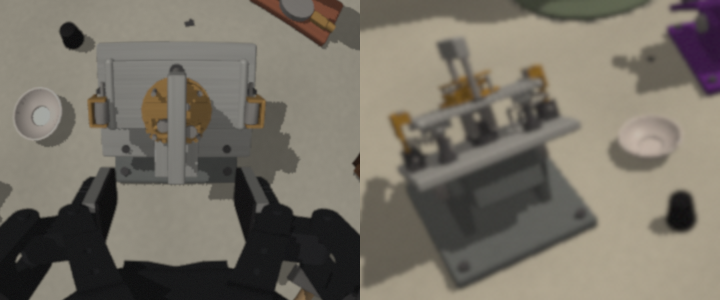

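The wrist crop shows both rollers (100,112) and (252,112) closed over the rims, and the scene crop shows the carrier square on the stand. The plate top measures 16.6 mm above the seat plane (16 expected) and the bar top 85.2 mm (85 expected), level within about 0.3°. In x and y the bar matches the hub axis to within 1 mm, so the carrier is home.

```bash
python3 -c "
from workcell import bot
print(bot.job_done())"
```

```text
the job is handed in; nothing more can be done
None
```

The hub slot is turned in line with the slope and the carrier is released fully home on the three balls; the dish, loupe and rack were not touched, and I handed the job in at about 16.6 s on the robot's clock.

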